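Charge the grinding jar with milling balls

ROBOT

A 7-joint arm with a two-finger parallel gripper is mounted at the origin on a cart in front of the work surface, level with it; the furniture and walls round the work are solid. World frame = base frame: x ahead of the robot, y to its left, z up, the work surface at z = 0. Lengths are in m, angles in rad, forces in N, time in s.
With the tool pointing down it reaches from about 0.425 to 1.025 m from the base axis. Payload 9.4 kg.
Tool frame: the origin (TCP) lies midway between the tips of the shut fingers; the grasp point (between the pads) lies 19 mm behind it; z points along the fingers, y is the line along which they close (so a half turn about z gives the same grasp; the last joint's range is limited). The gripper opens to 85 mm and grips with 20 to 120 N. Pads are 22 mm wide; open, the fingers measure 114 mm over their backs; the gripper's body (76 mm by 85 mm) begins 54 mm behind the grasp point. The pads swing forward as they close: fully open they stand 13 mm farther back than shut.
Start: joints at [-1.336, 0.599, -0.003, 1.599, 0.002, 0.943, -0.08], TCP at [0.222, 0.69, 0.231] pointing down, gripper open.
Joint ranges: [-2.57, 2.57], [-0.35, 1.97], [-1.29, 1.29], [0.11, 2.56], [-1.05, 4.19], [0.11, 1.86], [-2.63, 2.63]. Speed limits (rad/s): [2.22, 2.22, 3.01, 3.01, 3.14, 3.14, 3.14].

INTERFACE

Orientations are given as a unit quaternion [x, y, z, w].
In Python, from plant import status, vision, workorder gives the robot as it stands.
- The arm moves only by the tool send_rows, never from a script. Its argument "plan" is a list that holds one entry, the list of rows, each a list of 7 numbers: the shift along the tool's x, y, z in cm, then the turn, a rotation vector about the tool's x, y, z in rad, then the closure, from 0 (fully open) to 1 (shut). In form: [[[x, y, z, rx, ry, rz, fingers], ...]]. A call has 1 to 8 rows; each row shifts and turns the commanded pose from where the row before left it, along the tool's axes as they then stand; what a row does not reach is not made up. A row lasts 1/8 s, in which the tool goes at most 62.5 mm and 10.7 degrees, less where a joint would pass 70% of its speed; a pose out of reach is approached as far as the arm can. A call with a gripper value outside its range is refused whole. The fingers move at their own pace and stop on an object; the grip force is fixed at half the most. Time passes only in rows, so rows that do not move let the fingers close. It gives the time, the measured TCP pose, the force, the opening and the grip force at its end, in the units of the state.
- status.state(): the state, without advancing time (a new reading comes with each control period).
- vision.snapshot(name): name is "scene" or "top"; returns a dict with "pixels" (384x512x3 uint8, blue, green, red), "fx", "fy", "cx", "cy" (pixels), "view" (4x4, takes a point from world to camera coordinates). Camera axes: x right, y down, z forward; pixel columns grow to the right and rows downward; lengths in m; the calibration is good to about 2 mm. A picture is of the moment at which its call begins. There is no depth.
- workorder.sign_off(): hands the job in; it is judged then, once.
The state is a dict: "t": time; "joint_positions": joint angles; "joint_velocities": joint speeds; "joint_torque": joint torques, N m; "tool_pos": TCP position; "orientation": TCP orientation; "ft_force": force on the tool from outside, world axes, zero at the start; "torque": the same for the moment, N m; "grip_width": finger opening in m; "gripper_force": force on a finger pad.
Only numpy, scipy, OpenCV 4.12 (cv2) and the standard library are available. Lean on these libraries where they do the work, as an engineer would, in place of code of your own. Each camera call takes 0.05 s, during which the arm holds its last target. There are 200 camera calls.

TASK

Pick up the small glass beaker of white milling balls and, holding it close above the open steel grinding jar, pour all eight balls into the jar without spilling any, and without knocking the beaker hard against the jar or shoving the jar aside. Then stand the emptied beaker gently upright back on the round cork mat, wholly on the mat, and let go. Leave the jar lid, the timer and the petri dish alone.

Things in the scene. Friction and masses are not known exactly. Their poses are not given: they have to be found in the camera images.
- mat: Flat round cork mat fixed to the worktop, 110 mm across, 5 mm thick; origin at the centre of its underside. The glass beaker starts at its centre.
- beaker_mid (a point): Centre (half-way up, 30 mm above the underside) of the small clear glass beaker: straight upright wall, 52 mm outside diameter, about 42 mm clear inside, 61 mm tall, wall about 3 to 5 mm, floor 2 mm, about 70 g. Its z axis runs along the beaker from floor to mouth (vertical when it stands upright).
- beaker_mouth (a point): Centre of the open mouth of the same glass beaker, in the plane of its rim, 61 mm above its underside; z axis points out of the mouth.
- jar_mouth (a point): Centre of the open mouth of the heavy steel grinding jar (about 0.8 kg, not fixed), in the plane of its rim, 66 mm above its underside; the round body is 80 mm outside and 70 mm clear inside, with a dark collar 87 mm across just below the rim and a dark foot ring 92 mm across. Nothing covers it. z axis up.
- jar_floor (a point): Centre of the inner floor of the grinding jar, 6 mm above its underside and 60 mm below its rim.
- rack_corner (a point): Near left top corner of the fixed white tube rack that stands to the right of the work, 88 mm high: its left side runs from here away from the robot, and the rack with its tubes (up to about 130 mm high) fills the space to the right of it. Keep the gripper clear of it.
- jar_lid: Bystander: steel lid of the jar with a small knob, lying on the worktop, 87 mm across, 27 mm high; origin at the centre of its underside. Not to be used.
- timer: Bystander: white digital bench timer lying on its back, 72 x 66 x 18 mm; origin at the centre of its underside.
- petri: Bystander: closed petri dish, 61 mm across, 15 mm high; origin at the centre of its underside.
- ball_1_center (a point): Centre of white ceramic milling ball 1 of 8, a loose sphere 14 mm across, about 10 g; all eight start loose in the glass beaker in two layers. Polished and slippery, the balls roll freely; they leave the straight-walled beaker completely only once it is tipped past level (beyond 90 degrees), to about 105 to 110 degrees.
- ball_2_center (a point): Centre of white ceramic milling ball 2 of 8, a loose sphere 14 mm across, about 10 g; all eight start loose in the glass beaker in two layers. Polished and slippery, the balls roll freely; they leave the straight-walled beaker completely only once it is tipped past level (beyond 90 degrees), to about 105 to 110 degrees.
- ball_3_center (a point): Centre of white ceramic milling ball 3 of 8, a loose sphere 14 mm across, about 10 g; all eight start loose in the glass beaker in two layers. Polished and slippery, the balls roll freely; they leave the straight-walled beaker completely only once it is tipped past level (beyond 90 degrees), to about 105 to 110 degrees.
- ball_4_center (a point): Centre of white ceramic milling ball 4 of 8, a loose sphere 14 mm across, about 10 g; all eight start loose in the glass beaker in two layers. Polished and slippery, the balls roll freely; they leave the straight-walled beaker completely only once it is tipped past level (beyond 90 degrees), to about 105 to 110 degrees.
- ball_5_center (a point): Centre of white ceramic milling ball 5 of 8, a loose sphere 14 mm across, about 10 g; all eight start loose in the glass beaker in two layers. Polished and slippery, the balls roll freely; they leave the straight-walled beaker completely only once it is tipped past level (beyond 90 degrees), to about 105 to 110 degrees.
- ball_6_center (a point): Centre of white ceramic milling ball 6 of 8, a loose sphere 14 mm across, about 10 g; all eight start loose in the glass beaker in two layers. Polished and slippery, the balls roll freely; they leave the straight-walled beaker completely only once it is tipped past level (beyond 90 degrees), to about 105 to 110 degrees.
- ball_7_center (a point): Centre of white ceramic milling ball 7 of 8, a loose sphere 14 mm across, about 10 g; all eight start loose in the glass beaker in two layers. Polished and slippery, the balls roll freely; they leave the straight-walled beaker completely only once it is tipped past level (beyond 90 degrees), to about 105 to 110 degrees.
- ball_8_center (a point): Centre of white ceramic milling ball 8 of 8, a loose sphere 14 mm across, about 10 g; all eight start loose in the glass beaker in two layers. Polished and slippery, the balls roll freely; they leave the straight-walled beaker completely only once it is tipped past level (beyond 90 degrees), to about 105 to 110 degrees.

How it is judged:
On the way, in this order (a step that is already met when the one before it is completed fails the run):
1. the beaker is lifted clear of the mat, upright, with all eight balls in it (z of beaker_mid in the frame of mat above 0.075 m and angle between beaker_mid's own z axis and vertical below 0.9 rad and distance between each of ball_1_center, ball_2_center, ball_3_center, ball_4_center, ball_5_center, ball_6_center, ball_7_center, ball_8_center and beaker_mid below 0.036 m), for 0.1 s.
2. the beaker is tipped past about 80 degrees with the centre of its mouth over the jar (within 60 mm sideways) and no more than 100 mm above the jar's rim (angle between beaker_mid's own z axis and vertical above 1.4 rad and horizontal distance between beaker_mouth and jar_mouth below 0.06 m and z of beaker_mouth in the frame of jar_mouth between 0 and 0.1 m), for 0.1 s.
At the end, for the whole second after the job is handed in: All eight balls lie at rest inside the upright jar, and the empty beaker stands upright (within 0.1 rad) on the cork mat with its centre within 30 mm of the mat's centre, so wholly on the mat (horizontal distance between each of ball_1_center, ball_2_center, ball_3_center, ball_4_center, ball_5_center, ball_6_center, ball_7_center, ball_8_center and jar_floor below 0.035 m and z of ball_1_center in the frame of jar_floor between 0 and 0.055 m and linear speed of each of ball_1, ball_2, ball_3, ball_4, ball_5, ball_6, ball_7, ball_8 below 0.05 m/s and z of ball_2_center in the frame of jar_floor between 0 and 0.055 m and z of ball_3_center in the frame of jar_floor between 0 and 0.055 m and z of ball_4_center in the frame of jar_floor between 0 and 0.055 m and z of ball_5_center in the frame of jar_floor between 0 and 0.055 m and z of ball_6_center in the frame of jar_floor between 0 and 0.055 m and z of ball_7_center in the frame of jar_floor between 0 and 0.055 m and z of ball_8_center in the frame of jar_floor between 0 and 0.055 m and angle between each of jar_mouth, beaker_mid's own z axis and vertical below 0.1 rad and horizontal distance between beaker_mid and mat below 0.03 m and z of beaker_mid in the frame of mat between 0.03 and 0.042 m); the robot touches nothing.
It fails at once if the jar is shoved more than 40 mm or tipped more than 0.4 rad (distance of jar_floor from where it was at the start of the episode above 0.04 m or angle between jar_mouth's own z axis and vertical above 0.4 rad).
It fails at once if the jar lid, the timer or the petri dish is moved more than 25 mm (distance of any of jar_lid, timer, petri from where it was at the start of the episode above 0.025 m).
It fails at once if the glass beaker is set down or pressed on the mat with more than 25 N (contact force between pour_beaker and mat above 25 N).
It fails at once if the glass beaker is knocked against the jar with more than 20 N (contact force between pour_beaker and jar above 20 N).
It fails at once if a ball is spilled (it lies below the level of the mat's top outside the jar and beaker) ((height (world z) of ball_1_center below 0.011 m and horizontal distance between ball_1_center and jar_floor above 0.05 m) or (height (world z) of ball_2_center below 0.011 m and horizontal distance between ball_2_center and jar_floor above 0.05 m) or (height (world z) of ball_3_center below 0.011 m and horizontal distance between ball_3_center and jar_floor above 0.05 m) or (height (world z) of ball_4_center below 0.011 m and horizontal distance between ball_4_center and jar_floor above 0.05 m) or (height (world z) of ball_5_center below 0.011 m and horizontal distance between ball_5_center and jar_floor above 0.05 m) or (height (world z) of ball_6_center below 0.011 m and horizontal distance between ball_6_center and jar_floor above 0.05 m) or (height (world z) of ball_7_center below 0.011 m and horizontal distance between ball_7_center and jar_floor above 0.05 m) or (height (world z) of ball_8_center below 0.011 m and horizontal distance between ball_8_center and jar_floor above 0.05 m)).
It also fails if it takes over 67 s, if anything falls off the work surface, if the arm or the gripper's body presses on something with over 40 N, if the wrist force passes 120 N, or if a joint passes its speed limit or range.

## Working session

There is one attempt and no reset: what is moved stays moved. The work goes in short steps, Python scripts to look and compute and a tool call to move; the robot and the scene stay as the last step left them, time stands still between calls to the robot, and variables do not carry over. Pictures are saved under pics/ and viewed, at most 10 in all, crops included, and the job is handed in when it is done.

Besides the shell and the picture viewer there is one more tool, called as a command line: name --argument value ..., lists and objects as JSON in quotes. send_rows: Moves the arm, as the interface text tells. Its arguments: {"type":"object","properties":{"plan":{"type":"array","items":{"type":"array","items":{"type":"array","items":{"type":"number"}}}}},"required":["plan"]}

```bash
mkdir -p pics; cat > h.py <<'E'
import numpy as np, cv2
from scipy.spatial.transform import Rotation as R
from plant import status, vision, workorder
def snap(n,f=None):
    s=vision.snapshot(n)
    if f: cv2.imwrite('pics/'+f,s['pixels'])
    return s
def ray(s,u,v):
    V=np.array(s['view']); d=V[:3,:3].T@np.array([(u-s['cx'])/s['fx'],(v-s['cy'])/s['fy'],1]); c=-V[:3,:3].T@V[:3,3]
    return c,d
def onz(s,u,v,z):
    c,d=ray(s,u,v); return c+d*(z-c[2])/d[2]
def proj(s,p):
    q=np.array(s['view'])@np.append(p,1); return s['fx']*q[0]/q[2]+s['cx'],s['fy']*q[1]/q[2]+s['cy']
E
python3 - <<'E'
from h import *
for n in('scene','top'):
    s=snap(n,n+'1.png'); print(n,ray(s,256,192),s['fx'])
print(status.state())
E
```

```text
scene (array([ 0.14182152, -0.52463924,  0.82805076]), array([ 0.40508125,  0.56169954, -0.72143375])) 406.6471413081523
top (array([0.3515378 , 0.0593348 , 1.08029492]), array([ 0.22040645, -0.01636932, -0.97530611])) 380.2162069522325
{'t': 0.1, 'joint_positions': array([-1.33568101,  0.60004309, -0.00251603,  1.60006063,  0.00178695,
        0.94290081, -0.07983553]), 'joint_velocities': array([-2.29790220e-04, -1.35242664e-03, -4.37425897e-04, -1.29056484e-03,
       -1.35491422e-05, -3.93321194e-05, -4.08505746e-04]), 'joint_torque': array([ 4.69754945e-03, -7.77987885e+01,  1.56962425e+00, -2.58625388e+01,
        1.25716176e-02,  5.55456281e-03, -7.42738735e-06]), 'tool_pos': array([0.22231504, 0.68962452, 0.23050133]), 'orientation': array([ 1.55280364e-01,  9.87870190e-01, -7.03704782e-04, -4.16591667e-05]), 'ft_force': array([-0.32613633,  0.11128943,  0.37245306]), 'torque': array([1.95769810e-03, 9.83910510e-05, 2.19202571e-02]), 'gripper_force': 0.0, 'grip_width': 0.08564584670885926}
```

View pics/scene1.png

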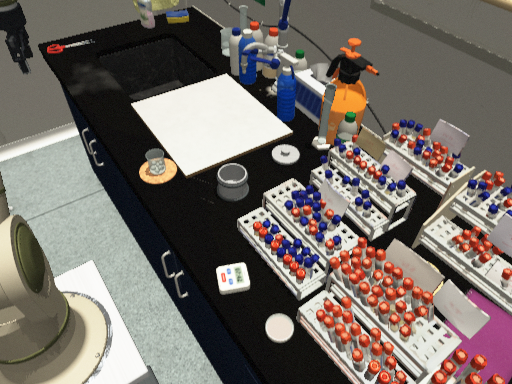

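View pics/top1.png

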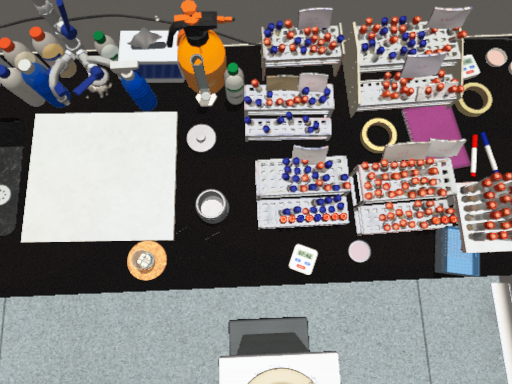

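The scene view shows the beaker on its mat at about (157,165) and the jar at (232,180). In the top view the mat is at (147,260), the jar at (211,206) and the rack's left side at u≈257. Next I'll measure these.

```bash
python3 - <<'E'
from h import *
tiles=[]
for n,(mx,my),(jx,jy) in(('scene',(157,168),(232,180)),('top',(147,260),(211,206))):
    s=snap(n); im=s['pixels']; hsv=cv2.cvtColor(im,cv2.COLOR_BGR2HSV)
    m=cv2.inRange(hsv,(8,90,120),(25,255,255)); w=np.zeros_like(m); w[my-35:my+35,mx-35:mx+35]=255; m&=w
    pts=cv2.convexHull(cv2.findNonZero(m)); 
    # hull to plane z=5mm
    P=np.array([onz(s,*p[0],0.005)[:2] for p in pts],np.float32)
    (c,r)=cv2.minEnclosingCircle(P); print(n,'mat',c,r, P.min(0),P.max(0))
    for (x,y) in((mx,my),(jx,jy)):
        tiles.append(cv2.resize(im[y-30:y+30,x-30:x+30],None,fx=5,fy=5,interpolation=cv2.INTER_CUBIC))
    if n=='top':
        for uv in((257,228),(257,200),(347,226)): print('rack',onz(s,*uv,0.088))
        print('jar c',onz(s,211,206,0.066),'timer',onz(s,304,260,.018),'lid',onz(s,201,138,.01))
    else: print('jar',onz(s,232,173,.066),'rack',onz(s,238,224,.088))
cv2.imwrite('pics/t.png',np.vstack([np.hstack(tiles[:2]),np.hstack(tiles[2:])]))
E
```

```text
scene mat (0.416292279958725, 0.3507658541202545) 0.056280650198459625 [0.3604806 0.2957491] [0.47091854 0.40479165]
jar [0.55644243 0.16375823 0.066     ] rack [ 0.4630657  -0.01018704  0.088     ]
top mat (0.4140033721923828, 0.35455384850502014) 0.05590682476758957 [0.35870874 0.30054438] [0.46684507 0.4094806 ]
rack [0.47901424 0.04431823 0.088     ]
rack [0.55384372 0.0409804  0.088     ]
rack [ 0.47421483 -0.19195236  0.088     ]
jar c [0.54703931 0.16599043 0.066     ] timer [ 0.39398435 -0.08223021  0.018     ] lid [0.76514631 0.19780959 0.01      ]
```

View pics/t.png

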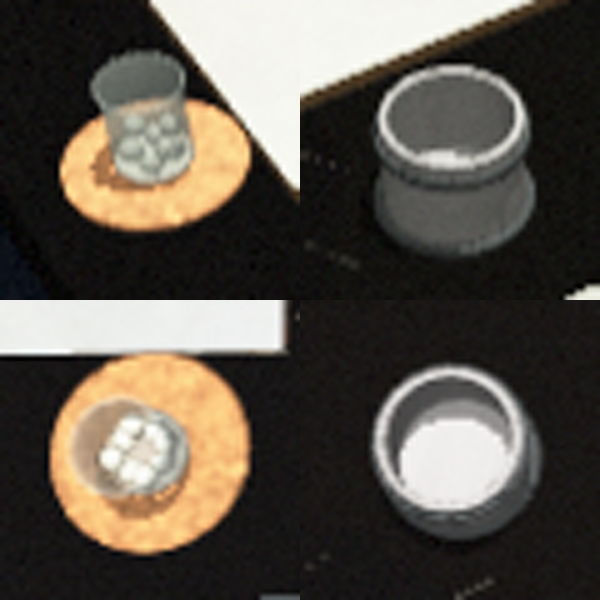

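The tiles show the jar rim centre at about (232.6,173) in the scene view and (210.6,203.6) in the top view. The beaker is at the centre of the mat. That puts the jar mouth near (0.555, 0.165) and the mat near (0.415, 0.352). I'll do a test tilt to learn how the wrist behaves.

send_rows --plan '[[[0,0,0,0,-0.17,0,0],[0,0,0,0,-0.17,0,0],[0,0,0,0,-0.17,0,0],[0,0,0,0,-0.17,0,0],[0,0,0,0,-0.17,0,0],[0,0,0,0,-0.17,0,0]]]'

```text
t: 0.95
tool_pos: [0.2213, 0.6908, 0.2316]
orientation: [0.135, 0.861, -0.075, 0.484]
ft_force: [0.5, -0.4, -1.1]
grip_width: 0.085
gripper_force: 0.0
```

```bash
python3 - <<'E'
from h import *
s=status.state(); np.set_printoptions(precision=4,suppress=True)
print(s['joint_positions'],s['tool_pos'],R.from_quat(s['orientation']).as_matrix())
for n,jm,bm in(('scene',(232.6,173),None),('top',(210.6,203.6),(140,259))):
    c=snap(n); print(n,onz(c,*jm,.066), proj(c,[.479,.044,.088]), proj(c,[.415,.3525,.066]), bm and onz(c,*bm,.066))
print('edge',onz(c,200,288,0))
E
```

```text
[-1.96    0.8717  0.4675  1.5913  0.6467  1.2136 -0.6999] [0.2213 0.6908 0.2316] [[-0.4942  0.305   0.8141]
 [ 0.1594  0.9524 -0.26  ]
 [-0.8546  0.0013 -0.5193]]
scene [0.5578 0.1629 0.066 ] (np.float64(231.33327429278745), np.float64(206.82852312101423)) (np.float64(153.95576797054957), np.float64(153.9882499962098)) None
top [0.5537 0.167  0.066 ] (np.float64(257.1215256685929), np.float64(228.00025265112615)) (np.float64(141.08035607580638), np.float64(258.2230396727799)) [0.4131 0.3553 0.066 ]
edge [0.3309 0.2075 0.    ]
```

```bash
cat > k.py <<'E'
from h import *
import itertools
D=[([-1.33568101,.60004309,-.00251603,1.60006063,.00178695,.94290081,-.07983553],[.22231504,.68962452,.23050133],R.from_quat([1.5528e-1,.98787,-7.037e-4,-4.17e-5]).as_matrix()),
([-1.96,.8717,.4675,1.5913,.6467,1.2136,-.6999],[.2213,.6908,.2316],np.array([[-.4942,.305,.8141],[.1594,.9524,-.26],[-.8546,.0013,-.5193]]))]
ax='zyzyzyz'
def ori(j,sg,k=7): 
    r=R.identity()
    for i in range(k): r=r*R.from_euler(ax[i],sg[i]*j[i])
    return r.as_matrix()
E
python3 - <<'E'
from k import *
res=[]
for sg in itertools.product([1,-1],repeat=7):
    T=[ori(j,sg).T@M for j,p,M in D]
    # base yaw c, tool const: Rz(c)*F*T ; tool z test and const flange rot
    for c in np.arange(0,4)*np.pi/2:
        A=[(R.from_euler('z',c).as_matrix()@ori(j,sg)).T@M for j,p,M in D]
        res.append((np.abs(A[0]-A[1]).max(),sg,c,A[0].round(3).tolist()))
res.sort(key=lambda r:r[0])
for r in res[:6]: print(r)
E
```

```text
(np.float64(8.335829194688204e-05), (-1, -1, -1, -1, -1, -1, -1), np.float64(3.141592653589793), [[-0.0, 1.0, -0.0], [-1.0, -0.0, -0.0], [-0.0, 0.0, 1.0]])
(np.float64(8.335829194698754e-05), (-1, 1, -1, 1, -1, 1, -1), np.float64(0.0), [[0.0, -1.0, 0.0], [1.0, 0.0, 0.0], [-0.0, 0.0, 1.0]])
(np.float64(0.027810254817030054), (-1, 1, -1, -1, 1, 1, 1), np.float64(0.0), [[-0.0, 0.998, -0.058], [1.0, -0.0, -0.005], [-0.005, -0.058, -0.998]])
(np.float64(0.027810254817030165), (-1, -1, -1, 1, 1, -1, 1), np.float64(3.141592653589793), [[0.0, -0.998, 0.058], [-1.0, 0.0, 0.005], [-0.005, -0.058, -0.998]])
(np.float64(0.1496299224097851), (-1, 1, 1, 1, 1, 1, -1), np.float64(1.5707963267948966), [[-1.0, -0.006, -0.001], [0.006, -1.0, 0.001], [-0.001, 0.001, 1.0]])
(np.float64(0.1496299224097851), (-1, -1, 1, -1, 1, -1, -1), np.float64(4.71238898038469), [[1.0, 0.006, 0.001], [-0.006, 1.0, -0.001], [-0.001, 0.001, 1.0]])
```

send_rows --plan '[[[-1.5,-3.3,2.5,0,0,0,0],[-1.5,-3.3,2.5,0,0,0,0],[-1.5,-3.3,2.5,0,0,0,0],[-1.5,-3.3,2.5,0,0,0,0],[-1.5,-3.3,2.5,0,0,0,0],[-1.5,-3.3,2.5,0,0,0,0],[0,0,0,0,0,0,0]]]'

```text
t: 1.92
tool_pos: [0.3302, 0.4434, 0.2306]
orientation: [0.139, 0.862, -0.077, 0.481]
ft_force: [0.0, 1.5, -0.5]
grip_width: 0.0859
gripper_force: 0.0
```

```bash
cat >> k.py <<'E'
import json,os
if os.path.exists('d.json'): D+=[(j,p,np.array(M)) for j,p,M in json.load(open('d.json'))]
def add():
    s=status.state(); L=json.load(open('d.json')) if os.path.exists('d.json') else []
    e=(s['joint_positions'].tolist(),s['tool_pos'].tolist(),R.from_quat(s['orientation']).as_matrix().tolist())
    L.append(e); json.dump(L,open('d.json','w')); D.append((e[0],e[1],np.array(e[2])))
SG=(-1,1,-1,1,-1,1,-1)
# offsets: frame index (0..7), component
PAR=[(0,2),(1,0),(1,1),(2,2),(2,0),(3,2),(4,2),(4,0),(6,0),(6,2)]
def rowsA(j): return np.stack([ori(j,SG,f)[:,c] for f,c in PAR],1)
E
python3 - <<'E'
from k import *
add(); np.set_printoptions(precision=4,suppress=True)
print(D[-1][0],D[-1][1]); print(D[-1][2])
A=np.vstack([rowsA(j) for j,p,M in D]); b=np.hstack([p for j,p,M in D])
x,res,rk,sv=np.linalg.lstsq(A,b,rcond=1e-3); print(rk,x,np.abs(A@x-b).max())
for P in([(0,2),(1,1),(2,2),(4,2),(6,2)],[(0,2),(1,1),(1,0),(2,2),(4,2),(6,2)],[(0,2),(1,1),(2,2),(2,0),(4,2),(4,0),(6,2)],[(0,2),(1,1),(2,2),(3,1),(4,2),(5,1),(6,2)]):
    B=np.vstack([np.stack([ori(j,SG,f)[:,c] for f,c in P],1) for j,p,M in D]); y=np.linalg.lstsq(B,b,rcond=None)[0]; print(P,y,np.abs(B@y-b).max())
E
```

```text
[-1.9459018544407038, 0.6974083594893267, 0.599780716277482, 2.184780842575055, 0.9258150793904283, 0.8208997259595564, -0.9790926980419365] [0.3301947966634439, 0.4433840439531491, 0.23058806249326458]
[[-0.4991  0.3133  0.8079]
 [ 0.1647  0.9497 -0.2665]
 [-0.8507 -0.     -0.5256]]
9 [ 0.3348  0.0255 -0.0567  0.3037  0.0079  0.3037  0.464   0.0179  0.0167
  0.3136] 4.996003610813204e-16
[(0, 2), (1, 1), (2, 2), (4, 2), (6, 2)] [ 0.2975 -0.0515  0.6419  0.4409  0.3337] 0.005964472067303911
[(0, 2), (1, 1), (1, 0), (2, 2), (4, 2), (6, 2)] [ 0.3122 -0.0526  0.0137  0.6198  0.4411  0.331 ] 0.005758637226109087
[(0, 2), (1, 1), (2, 2), (2, 0), (4, 2), (4, 0), (6, 2)] [ 0.3118 -0.054   0.6428  0.0093  0.4453  0.0154  0.3288] 0.0037934437750868077
[(0, 2), (1, 1), (2, 2), (3, 1), (4, 2), (5, 1), (6, 2)] [ 0.2835 -0.03    0.6471 -0.0264  0.4422 -0.0003  0.3268] 2.806942124605749e-05
```

```bash
cat >> k.py <<'E'
PAR=[(0,2),(1,1),(2,2),(3,1),(4,2),(5,1),(6,2)]
X=np.linalg.lstsq(np.vstack([rowsA(j) for j,p,M in D]),np.hstack([p for j,p,M in D]),rcond=None)[0]
F=np.array([[0,-1,0],[1,0,0],[0,0,1.]])
LO=np.array([-2.57,-.35,-1.29,.11,-1.05,.11,-2.63]);HI=np.array([2.57,1.97,1.29,2.56,4.19,1.86,2.63])
from scipy.optimize import least_squares
def fk(j): return rowsA(j)@X, ori(j,SG)@F
def ik(p,M,j0,w=.01):
    def f(j):
        q,N=fk(j); return np.hstack([(q-p)*5,R.from_matrix(N.T@M).as_rotvec()*2,w*(j-j0)*.1])
    r=least_squares(f,np.clip(j0,LO+.01,HI-.01),bounds=(LO+.05,HI-.05)); q,N=fk(r.x)
    return r.x,np.linalg.norm(q-p),np.linalg.norm(R.from_matrix(N.T@M).as_rotvec())
def grasp(al,ph,sx=-1):
    h=np.array([np.cos(al),np.sin(al),0]); up=np.array([0,0,1.])
    z=np.cos(ph)*h-np.sin(ph)*up; x=sx*(np.sin(ph)*h+np.cos(ph)*up); y=np.cross(z,x)
    return np.stack([x,y,z],1),h
BK=np.array([.414,.3535,0]); JR=np.array([.5555,.165,.066])
def tip(M,h,th,G0): # rotate about h
    Q=R.from_rotvec(h*th).as_matrix(); return Q@M,Q@np.array([0,0,1.])
E
python3 - <<'E'
from k import *
np.set_printoptions(precision=2,suppress=True,linewidth=160)
jn=np.array(D[-1][0])
for al in(-90,-60,-40,-20,0):
  for ph in(20,30,40):
    M,h=grasp(np.radians(al),np.radians(ph)); G=BK+[0,0,.04]
    j,e,a=ik(G+.019*M[:,2],M,jn)
    j2,e2,a2=ik(G+[0,0,.12]+.019*M[:,2],M,j)
    out=[]
    for s in(1,-1):
        jj=j2
        for th in np.radians([0,40,80,112]):
            Q,u=tip(M,h,s*th,None); b=np.cross(h*s,u) # lower side dir
            pdir=np.cross(h*s,[0,0,1.])
            G1=JR-pdir*.02+[0,0,.03]-u*.026-b*.026
            jj,e3,a3=ik(G1+.019*Q[:,2],Q,jj); out.append(round(e3*1000+a3*100,1))
        out.append(jj)
    print(al,ph,round(e*1000+a*100,1),round(e2*1000+a2*100,1),j,out)
E
```

```text
-90 20 0.0 0.0 [-1.34  1.22  0.48  1.62  0.19  1.42 -1.03] [np.float64(0.0), np.float64(0.0), np.float64(0.0), np.float64(0.0), array([-1.46,  1.73,  1.24,  1.84,  0.16,  0.89, -2.4 ]), np.float64(0.0), np.float64(0.0), np.float64(0.0), np.float64(0.0), array([-0.94,  1.28,  0.42,  1.57,  0.46,  1.81,  0.86])]
-90 30 0.0 0.0 [-1.32  1.13  0.45  1.68  0.16  1.28 -1.04] [np.float64(0.0), np.float64(0.0), np.float64(0.0), np.float64(0.0), array([-1.53,  1.79,  1.24,  1.94,  0.25,  0.71, -2.5 ]), np.float64(0.0), np.float64(0.0), np.float64(0.0), np.float64(0.0), array([-1.07,  1.48,  0.84,  1.51,  0.22,  1.81,  1.21])]
-90 40 0.0 0.0 [-1.28  1.04  0.41  1.76  0.14  1.13 -1.03] [np.float64(0.0), np.float64(0.0), np.float64(0.0), np.float64(14.1), array([-1.59,  1.87,  1.24,  2.03,  0.33,  0.56, -2.58]), np.float64(0.0), np.float64(0.0), np.float64(0.0), np.float64(25.8), array([-1.14,  1.73,  1.24,  1.52,  0.02,  1.81,  1.59])]
-60 20 0.0 0.0 [-1.55  1.19  0.51  1.88  0.5   1.04 -1.07] [np.float64(0.0), np.float64(0.0), np.float64(0.0), np.float64(42.9), array([-1.69,  1.86,  1.24,  2.14
[... 2915 characters left out ...]
.float64(0.0), array([-0.94,  1.36,  0.1 ,  2.5 ,  1.79,  1.81, -0.36])]
0 30 0.0 0.0 [-1.28  1.07 -0.06  2.51  2.    1.25 -2.  ] [np.float64(13.9), np.float64(52.3), np.float64(44.1), np.float64(9.9), array([ 0.53,  1.92, -1.16,  2.51,  3.87,  1.54, -1.86]), np.float64(54.1), np.float64(15.9), np.float64(0.0), np.float64(0.0), array([-0.91,  1.31,  0.01,  2.38,  1.62,  1.81, -0.23])]
0 40 0.0 0.0 [-1.25  0.95  0.    2.5   2.11  1.   -1.92] [np.float64(0.0), np.float64(36.5), np.float64(24.0), np.float64(0.0), array([ 0.68,  1.92, -1.17,  2.47,  3.92,  1.19, -1.93]), np.float64(28.0), np.float64(0.0), np.float64(0.0), np.float64(0.0), array([-0.89,  1.29, -0.01,  2.26,  1.48,  1.81, -0.13])]
```

The kinematic fit leaves a 0.03 mm residual. I'll use a heading of −60° with a 25° downward tilt, and pour by turning about the horizontal heading. First comes the pre-grasp pose.

```bash
cat >> k.py <<'E'
from scipy.spatial.transform import Slerp
def rows(p,M,n,g,cur=None):
    if cur is None:
        s=status.state(); cur=(s['tool_pos'],R.from_quat(s['orientation']).as_matrix())
    p0,M0=cur; S=Slerp([0,1],R.from_matrix([M0,M])); out=[]
    a=p0; A=R.from_matrix(M0)
    for i in range(1,n+1):
        t=p0+(np.array(p)-p0)*i/n; T=S(i/n)
        sh=np.round(A.inv().apply(t-a)*100,2); rv=np.round((A.inv()*T).as_rotvec(),3)
        out.append([*sh.tolist(),*rv.tolist(),g]); a=a+A.apply(sh/100); A=A*R.from_rotvec(rv)
    print(json.dumps(out).replace('-0.0,','0,')); return a,A.as_matrix()
def err(p,M):
    s=status.state(); N=R.from_quat(s['orientation']).as_matrix()
    print('pos err mm (tool axes)',N.T@(p-s['tool_pos'])*1000,'rot',R.from_matrix(N.T@M).as_rotvec(),'F',s['ft_force'],'j',s['joint_positions'],'w',s['grip_width'],s['gripper_force'],'t',s['t'])
MG,H=grasp(np.radians(-60),np.radians(25)); G=BK+[0,0,.042]; Z=MG[:,2]
np.set_printoptions(precision=3,suppress=True,linewidth=160)
E
python3 -c "
from k import *
rows(G-.10*Z,MG,8,0)"
```

```text
[[1.29, 0.02, 1.39, 0.08, -0.014, 0.043, 0], [1.32, 0.06, 1.36, 0.08, -0.014, 0.044, 0], [1.33, 0.13, 1.34, 0.081, -0.014, 0.043, 0], [1.36, 0.16, 1.31, 0.08, -0.014, 0.043, 0], [1.39, 0.22, 1.28, 0.08, -0.014, 0.043, 0], [1.42, 0.25, 1.24, 0.08, -0.014, 0.044, 0], [1.44, 0.29, 1.19, 0.08, -0.014, 0.043, 0], [1.48, 0.32, 1.15, 0.08, -0.014, 0.043, 0]]
```

send_rows --plan '[[[1.3,0,1.4,0.08,-0.014,0.043,0],[1.3,0.1,1.4,0.08,-0.014,0.043,0],[1.3,0.1,1.3,0.08,-0.014,0.043,0],[1.4,0.2,1.3,0.08,-0.014,0.043,0],[1.4,0.2,1.3,0.08,-0.014,0.043,0],[1.4,0.25,1.2,0.08,-0.014,0.043,0],[1.4,0.3,1.2,0.08,-0.014,0.043,0],[1.5,0.3,1.1,0.08,-0.014,0.043,0]]]'

```text
t: 2.92
tool_pos: [0.3673, 0.4382, 0.083]
orientation: [0.42, 0.732, -0.267, 0.465]
ft_force: [1.2, -0.3, 1.0]
grip_width: 0.0856
gripper_force: 0.0
```

```bash
python3 -c "
from k import *
add()
err(G-.10*Z,MG)
snap('scene','s2.png')
q,N=fk(D[-1][0]); print(q-D[-1][1])
s=snap('top'); cv2.imwrite('pics/t2.png',cv2.resize(s['pixels'][150:330,60:300],None,fx=3,fy=3))
rows(G+.023*Z,MG,8,0)"
```

```text
pos err mm (tool axes) [-3.743 -1.955  4.954] rot [ 0.005 -0.002  0.002] F [ 1.184 -0.277  0.971] j [-1.647  1.094  0.521  1.743  0.375  1.208 -0.948] w 0.08555645832034392 0.0 t 2.925
[-0.  0. -0.]
[[-0.05, -0.04, 1.58, 0.001, 0, 0.0, 0], [-0.05, -0.04, 1.58, 0.0, 0, 0.0, 0], [-0.05, -0.04, 1.57, 0.001, 0, 0.001, 0], [-0.05, -0.04, 1.58, 0.0, 0, 0, 0], [-0.05, -0.04, 1.58, 0.001, 0, 0.0, 0], [-0.05, -0.04, 1.58, 0.001, 0, 0.0, 0], [-0.05, -0.03, 1.58, 0.0, 0, 0.001, 0], [-0.05, -0.04, 1.57, 0.001, 0, 0, 0]]
```

View pics/t2.png

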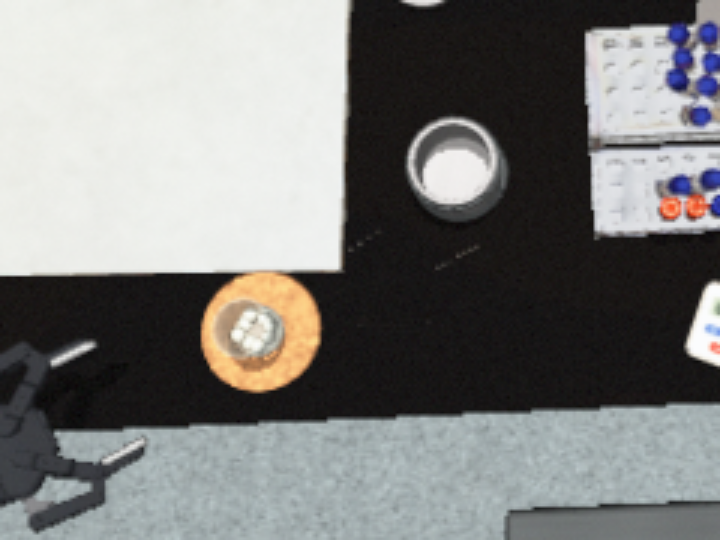

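The picture shows the open fingers in line with the beaker at crop position (250,330), and the jar at (452,165). I'll advance now.

send_rows --plan '[[[0,0,1.5,0,0,0,0],[0,0,1.5,0,0,0,0],[0,0,1.5,0,0,0,0],[0,0,1.5,0,0,0,0],[0,0,1.5,0,0,0,0],[0,0,1.5,0,0,0,0],[0,0,0,0,0,0,0],[0,0,0,0,0,0,0]]]'

```text
t: 4.03
tool_pos: [0.4083, 0.3672, 0.0458]
orientation: [0.418, 0.732, -0.267, 0.468]
ft_force: [-0.2, 0.4, -0.1]
grip_width: 0.0855
gripper_force: 0.0
```

```bash
python3 -c "
from k import *
err(G+.023*Z,MG)
t=[]
for n,(x,y) in(('scene',(157,160)),('top',(147,260))):
    s=snap(n); t.append(cv2.resize(s['pixels'][y-40:y+40,x-40:x+40],None,fx=5,fy=5,interpolation=cv2.INTER_CUBIC))
cv2.imwrite('pics/t3.png',np.hstack(t))"
```

```text
pos err mm (tool axes) [-2.7   -2.258 37.908] rot [0.009 0.002 0.003] F [-0.177  0.421 -0.108] j [-1.591  1.139  0.539  1.866  0.431  1.023 -0.993] w 0.08553810297493672 0.0 t 4.025
```

View pics/t3.png

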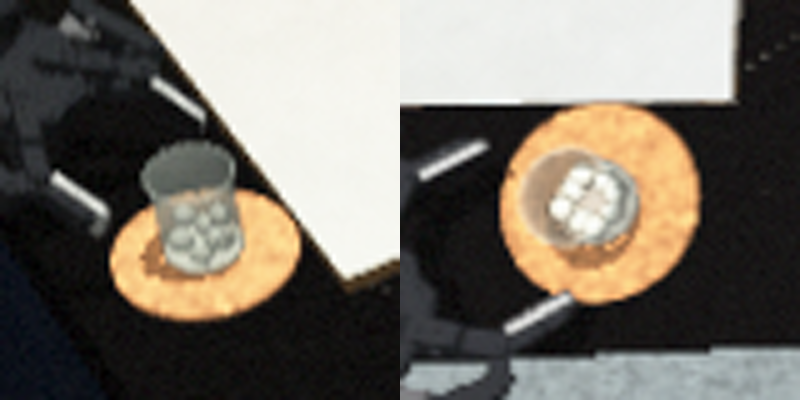

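Both fingers straddle the beaker symmetrically, and about 38 mm of advance remains. I'll finish the approach and then close.

send_rows --plan '[[[-0.1,-0.1,1.0,0.005,0,0,0],[-0.1,-0.1,1.0,0.004,0,0,0],[-0.1,0,1.0,0,0,0,0],[0,0,0.8,0,0,0,0],[0,0,0,0,0,0,0],[0,0,0,0,0,0,0]]]'

```text
t: 4.88
tool_pos: [0.4246, 0.3351, 0.0325]
orientation: [0.42, 0.731, -0.27, 0.466]
ft_force: [-0.5, 0.3, -0.2]
grip_width: 0.0854
gripper_force: 0.0
```

send_rows --plan '[[[0,0,0,0,0,0,0.3],[0,0,0,0,0,0,0.4],[0,0,0,0,0,0,0.6],[0,0,0,0,0,0,0.8],[0,0,0,0,0,0,1],[0,0,0,0,0,0,1]]]'

```text
t: 5.62
tool_pos: [0.4247, 0.3351, 0.0329]
orientation: [0.42, 0.73, -0.27, 0.466]
ft_force: [-0.2, 3.1, 3.6]
grip_width: 0.0486
gripper_force: 61.7
```

```bash
python3 -c "
from k import *
err(G+.023*Z,MG)
t=[]
for n,(x,y) in(('scene',(157,160)),('top',(147,260))):
    s=snap(n); t.append(cv2.resize(s['pixels'][y-40:y+40,x-40:x+40],None,fx=5,fy=5,interpolation=cv2.INTER_CUBIC))
cv2.imwrite('pics/t4.png',np.hstack(t))"
```

```text
pos err mm (tool axes) [ 0.756 -0.1   -0.17 ] rot [0.    0.003 0.003] F [-0.227  3.106  3.608] j [-1.56   1.159  0.549  1.911  0.453  0.952 -1.009] w 0.048641729323693636 61.749876213165464 t 5.625
```

View pics/t4.png

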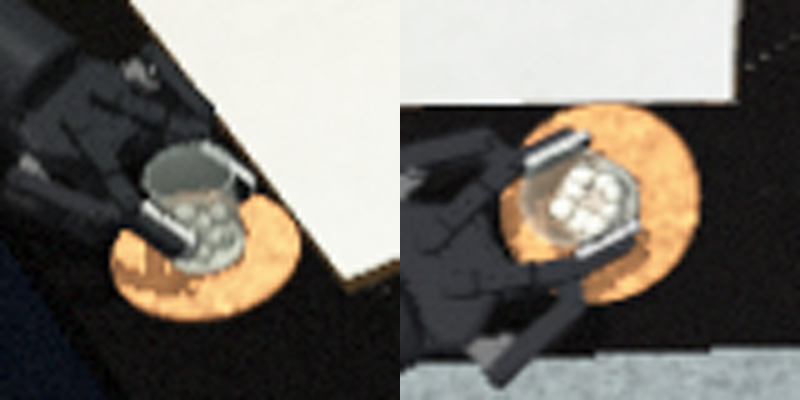

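The pads hold the beaker at mid-height, with a 48.6 mm opening at 62 N, and all the balls are still inside. I'll lift it straight up.

send_rows --plan '[[[-0.5,0,-0.2,0,0,0,1],[-1.2,0,-0.6,0,0,0,1],[-1.5,0,-0.7,0,0,0,1],[-1.8,0,-0.8,0,0,0,1],[-1.8,0,-0.8,0,0,0,1],[-1.8,0,-0.8,0,0,0,1],[-1.2,0,-0.6,0,0,0,1],[-0.5,0,-0.3,0,0,0,1]]]'

```text
t: 6.72
tool_pos: [0.4248, 0.3355, 0.1472]
orientation: [0.421, 0.731, -0.27, 0.466]
ft_force: [0.2, -0.2, -1.4]
grip_width: 0.0487
gripper_force: 61.9
```

```bash
cat >> k.py <<'E'
UP=np.array([0,0,1.]); PD=np.cross(-H,UP)
def pour(deg,h,back=.02,side=0.):
    Q=R.from_rotvec(-H*np.radians(deg)); u=Q.apply(UP); b=np.cross(-H,u)
    L=JR-PD*back+UP*h+H*side; g=L-.024*u-.026*b
    M=Q.as_matrix()@MG; return g+.023*M[:,2],M
E
python3 -c "
from k import *
s=status.state(); err(np.array([.4246,.3351,.153]),MG)
j=s['joint_positions']; pj=j
W=[(0,.10,.05),(20,.10,.04),(45,.06,.02),(60,.045,.02),(75,.035,.02),(90,.033,.02),(100,.033,.02),(112,.033,.02)]
for d,h,b in W:
    p,M=pour(d,h,b); j,e,a=ik(p,M,j); print(d,p,e,a,j,'wrist',(p-X[6]*M[:,2])[2],'maxdj',np.abs(j-pj).max()); pj=j
p,M=pour(0,.10,.05); rows(p,M,8,1)
"
```

```text
pos err mm (tool axes) [-5.381 -0.351 -2.239] rot [-0.     0.002  0.003] F [ 0.16  -0.226 -1.427] j [-1.588  0.983  0.604  1.936  0.492  1.066 -0.922] w 0.04872335340326867 61.8500394568747 t 6.725
0 [0.5   0.109 0.132] 1.57562491486267e-07 4.771180442711326e-07 [-1.411  1.066  0.804  2.283  0.838  0.529 -1.115] wrist 0.2703716389541718 maxdj 0.5369909917782915
20 [0.5   0.109 0.143] 7.50719400795182e-08 2.7599411329957376e-07 [-1.295  0.989  0.652  2.174  0.737  0.796 -0.705] wrist 0.27296978267103367 maxdj 0.40930223611941186
45 [0.512 0.116 0.121] 6.18155777755526e-08 2.1983230863534407e-07 [-1.17   1.054  0.512  2.016  0.666  1.051 -0.294] wrist 0.21818666997889913 maxdj 0.41172659376599513
60 [0.512 0.116 0.117] 2.879635238777788e-08 9.754085317914562e-08 [-1.122  1.097  0.454  1.953  0.659  1.188 -0.077] wrist 0.18570247997548134 maxdj 0.21649272662277275
75 [0.515 0.117 0.117] 2.6477243790138076e-08 8.355753053048205e-08 [-1.085  1.143  0.408  1.898  0.671  1.317  0.133] wrist 0.15312743941341955 maxdj 0.2100242316624304
90 [0.519 0.12  0.125] 2.4507588722111973e-08 7.276608554738047e-08 [-1.058  1.182  0.373  1.858  0.702  1.436  0.341] wrist 0.125 maxdj 0.20844598883148735
100 [0.524 0.123 0.13 ] 1.5115486867359325e-08 4.366497704756255e-08 [-1.044  1.207  0.351  1.839  0.732  1.508  0.478] wrist 0.10648105667381466 maxdj 0.13652189103134454
112 [0.53  0.126 0.136] 1.7091404357766137e-08 4.7639002450096256e-08 [-1.03   1.237  0.326  1.824  0.777  1.583  0.639] wrist 0.08400847610087864 maxdj 0.16158401818887175
[[-1.06, -0.6, 2.73, 0, 0.0, 0.0, 1], [-1.06, -0.61, 2.73, 0, 0.0, 0.001, 1], [-1.06, -0.6, 2.73, 0, 0.001, 0, 1], [-1.07, -0.6, 2.73, 0, 0, 0.0, 1], [-1.06, -0.6, 2.73, 0, 0.0, 0.001, 1], [-1.06, -0.6, 2.72, 0, 0.0, 0, 1], [-1.07, -0.6, 2.73, 0, 0.0, 0.0, 1], [-1.06, -0.6, 2.73, 0, 0.001, 0.001, 1]]
```

send_rows --plan '[[[-0.4,-0.2,0.9,0,0,0,1],[-0.8,-0.5,2.2,0,0,0,1],[-1.4,-0.8,3.5,0,0,0,1],[-1.7,-0.9,4.3,0,0,0,1],[-1.7,-0.9,4.3,0,0,0,1],[-1.3,-0.8,3.5,0,0,0,1],[-0.8,-0.5,2.2,0,0,0,1],[-0.4,-0.2,0.9,0,0,0,1]]]'

```text
t: 7.72
tool_pos: [0.4998, 0.1071, 0.1318]
orientation: [0.42, 0.73, -0.271, 0.466]
ft_force: [-0.4, 0.7, -0.1]
grip_width: 0.0492
gripper_force: 62.0
```

```bash
cat >> k.py <<'E'
def pour2(deg,h,back,dl):
    p,M=pour(deg,h,back); g=p-.023*M[:,2]; M=R.from_rotvec(PD*np.radians(dl)).as_matrix()@M; return g+.023*M[:,2],M
def chain(W,cur=None,n=1):
    for w in W: 
        p,M=pour2(*w); cur=rows(p,M,n,1,cur)
E
python3 -c "
from k import *
s=status.state(); j=s['joint_positions']; err(*pour(0,.1,.05)); pj=j
for w in [(0,.10,.05,0),(20,.10,.04,0),(45,.06,.02,0),(60,.045,.02,4),(75,.036,.02,8),(90,.036,.02,11),(112,.036,.02,15)]:
    p,M=pour2(*w); j,e,a=ik(p,M,j); print(w[0],p,e,a,j,'wrist',(p-X[6]*M[:,2]),np.abs(j-pj).max()); pj=j
for w in [(0,.10,.05,0),(20,.10,.04,0)]: pass
chain([(6,.10,.045,0),(13,.10,.042,0),(20,.10,.04,0),(26,.09,.035,0),(32,.08,.03,0),(38,.07,.025,0),(45,.06,.02,0),(45,.06,.02,0)])
"
```

```text
pos err mm (tool axes) [ 0.147  1.151 -1.524] rot [-0.003  0.004  0.004] F [-0.415  0.671 -0.081] j [-1.41   1.069  0.804  2.284  0.839  0.53  -1.114] w 0.0492201029942535 62.01125639437862 t 7.725
0 [0.5   0.109 0.132] 3.453773005441081e-10 6.119296372954034e-10 [-1.411  1.066  0.804  2.283  0.838  0.53  -1.115] wrist [0.352 0.365 0.27 ] 0.0037202383249630433
20 [0.5   0.109 0.143] 7.512308544511769e-08 2.7587622187748294e-07 [-1.295  0.989  0.652  2.174  0.737  0.796 -0.706] wrist [0.393 0.389 0.273] 0.40936876710784
45 [0.512 0.116 0.121] 6.182020854588957e-08 2.1982739988211898e-07 [-1.17   1.054  0.511  2.016  0.667  1.051 -0.294] wrist [0.449 0.421 0.218] 0.41176104602182806
60 [0.512 0.116 0.115] 2.8849312450751735e-08 1.0457113994315965e-07 [-1.102  1.058  0.434  1.961  0.654  1.16  -0.045] wrist [0.47  0.428 0.205] 0.24919259565400245
75 [0.514 0.118 0.116] 2.6190037892894574e-08 8.982971145148573e-08 [-1.049  1.067  0.368  1.916  0.663  1.259  0.197] wrist [0.486 0.434 0.192] 0.24201071797606308
90 [0.519 0.12  0.124] 2.392150127937158e-08 7.713387607791122e-08 [-1.015  1.078  0.317  1.885  0.694  1.356  0.428] wrist [0.493 0.441 0.181] 0.2305629379551855
112 [0.53  0.126 0.133] 3.0487970670625735e-08 9.376860365572978e-08 [-0.986  1.1    0.253  1.864  0.771  1.462  0.748] wrist [0.491 0.449 0.16 ] 0.3200937433860335
[[-0.25, 0.28, -0.27, 0.041, 0.004, -0.091, 1]]
[[-0.34, -0.1, -0.16, 0.052, 0, -0.111, 1]]
[[-0.35, -0.19, -0.17, 0.052, 0, -0.111, 1]]
[[0.44, 0.47, 0.21, 0.044, 0, -0.094, 1]]
[[0.35, 0.55, 0.16, 0.044, 0, -0.095, 1]]
[[0.26, 0.61, 0.12, 0.044, 0, -0.095, 1]]
[[0.13, 0.62, 0.06, 0.052, 0, -0.111, 1]]
[[0, 0.0, 0.0, 0.0, 0, 0.0, 1]]
```

send_rows --plan '[[[-0.25,0.28,-0.27,0.041,0.004,-0.091,1],[-0.34,-0.1,-0.16,0.052,0,-0.111,1],[-0.35,-0.19,-0.17,0.052,0,-0.111,1],[0.44,0.47,0.21,0.044,0,-0.094,1],[0.35,0.55,0.16,0.044,0,-0.095,1],[0.26,0.61,0.12,0.044,0,-0.095,1],[0.13,0.62,0.06,0.052,0,-0.111,1],[0,0,0,0,0,0,1]]]'

```text
t: 8.72
tool_pos: [0.5128, 0.1184, 0.1196]
orientation: [0.211, 0.779, -0.526, 0.269]
ft_force: [-0.2, 0.6, -1.0]
grip_width: 0.0487
gripper_force: 62.2
```

```bash
python3 -c "
from k import *
err(*pour(45,.06,.02))
t=[]
for n,(x,y) in(('scene',(225,165)),('top',(205,210))):
    s=snap(n); t.append(cv2.resize(s['pixels'][y-40:y+40,x-40:x+40],None,fx=5,fy=5,interpolation=cv2.INTER_CUBIC))
cv2.imwrite('pics/t5.png',np.hstack(t))
s=status.state(); c=(s['tool_pos'],R.from_quat(s['orientation']).as_matrix())
for w in [(50,.055,.02,1),(55,.05,.02,2.5),(60,.045,.02,4),(63,.043,.02,5),(66,.041,.02,6),(69,.039,.02,7),(72,.038,.02,8),(75,.036,.02,8)]: c=rows(*pour2(*w),1,1,c)
"
```

```text
pos err mm (tool axes) [-0.183 -2.044  1.911] rot [ 0.004  0.    -0.   ] F [-0.164  0.606 -0.971] j [-1.156  1.045  0.484  2.011  0.681  1.068 -0.313] w 0.0486608530201838 62.180439660734805 t 8.725
[[0.13, 0.03, 0.23, 0.029, 0.012, -0.087, 1]]
[[0.11, 0.14, 0.04, 0.018, 0.016, -0.088, 1]]
[[0.08, 0.17, 0.03, 0.017, 0.014, -0.088, 1]]
[[-0.02, 0.03, -0.01, 0.008, 0.009, -0.054, 1]]
[[-0.03, 0.04, -0.02, 0.008, 0.007, -0.054, 1]]
[[-0.04, 0.04, -0.02, 0.007, 0.007, -0.055, 1]]
[[-0.07, -0.04, -0.06, 0.007, 0.006, -0.054, 1]]
[[-0.08, 0.01, -0.02, 0.023, 0, -0.047, 1]]
```

View pics/t5.png

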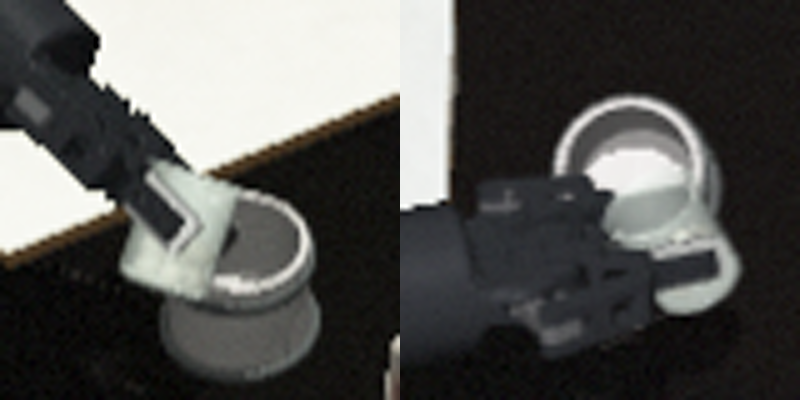

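The beaker is at 45° beside the rim and its lip is heading over the opening: the mouth is at top tile (655,215) and the jar at (628,165), as expected. I'll keep tilting slowly.

send_rows --plan '[[[0.13,0,0.2,0.029,0.012,-0.087,1],[0.11,0.14,0.04,0.018,0.016,-0.088,1],[0.08,0.17,0.03,0.017,0.014,-0.088,1],[-0.02,0.03,0,0.008,0.009,-0.054,1],[-0.03,0.04,-0.02,0.008,0.007,-0.054,1],[-0.04,0.04,-0.02,0.007,0.007,-0.055,1],[-0.07,-0.04,-0.06,0.007,0.006,-0.054,1],[-0.08,0,-0.02,0.023,0,-0.047,1]]]'

```text
t: 9.82
tool_pos: [0.5141, 0.1178, 0.1169]
orientation: [0.035, 0.785, -0.613, 0.083]
ft_force: [0.6, 0.0, -1.7]
grip_width: 0.0492
gripper_force: 62.2
```

```bash
python3 -c "
from k import *
err(*pour2(75,.036,.02,8))
t=[]
for n,(x,y) in(('scene',(225,165)),('top',(205,210))):
    s=snap(n); t.append(cv2.resize(s['pixels'][y-40:y+40,x-40:x+40],None,fx=5,fy=5,interpolation=cv2.INTER_CUBIC))
cv2.imwrite('pics/t6.png',np.hstack(t))
s=status.state(); c=(s['tool_pos'],R.from_quat(s['orientation']).as_matrix())
for i in range(1,9): c=rows(*pour2(75+2.5*i,.036,.02,8+.4*i),1,1,c)
"
```

```text
pos err mm (tool axes) [0.019 1.332 0.393] rot [-0.001  0.     0.   ] F [ 0.557  0.006 -1.73 ] j [-1.033  1.059  0.341  1.916  0.677  1.277  0.181] w 0.04920663136442734 62.18484935841445 t 9.825
[[-0.11, -0.07, -0.03, 0.011, 0.002, -0.042, 1]]
[[-0.09, -0.13, -0.07, 0.013, 0.001, -0.042, 1]]
[[-0.1, -0.13, -0.06, 0.012, 0.001, -0.043, 1]]
[[-0.1, -0.12, -0.07, 0.012, 0.001, -0.042, 1]]
[[-0.09, -0.13, -0.06, 0.012, 0.0, -0.043, 1]]
[[-0.1, -0.13, -0.07, 0.012, 0.001, -0.042, 1]]
[[-0.1, -0.13, -0.07, 0.012, -0.001, -0.043, 1]]
[[-0.1, -0.13, -0.06, 0.012, 0, -0.042, 1]]
```

View pics/t6.png

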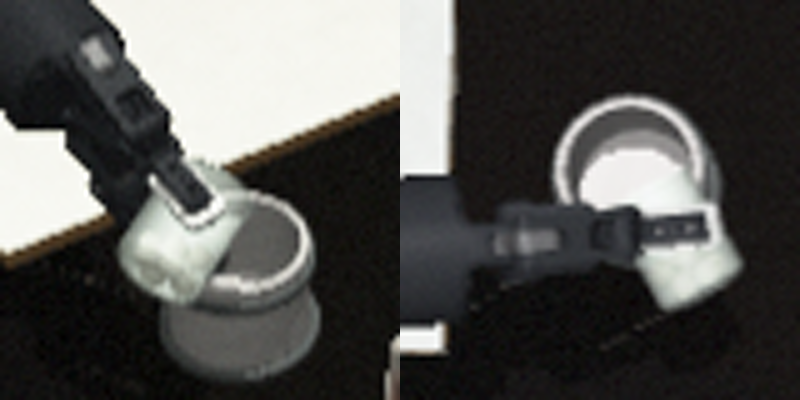

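```bash
python3 -c "
from k import *
st=status.state(); M=R.from_quat(st['orientation']).as_matrix(); g=st['tool_pos']-.023*M[:,2]
Q=M@MG.T; u=Q@UP; b=np.cross(-H,u); b/=np.linalg.norm(b)
s=snap('top'); im=s['pixels']
for k,f in(('top',s),('scene',snap('scene'))):
    ox,oy,t=(165,170,400) if k=='top' else (185,125,0)
    T=lambda P:(np.round([(proj(f,P)[0]-ox)*5+t,(proj(f,P)[1]-oy)*5])).astype(int).tolist()
    w=np.cross(u,b)
    for n,a in(('mouth',.024),('floor',-.037)):
        print(k,n,T(g+a*u),'w+-',T(g+a*u+.026*w),T(g+a*u-.026*w),'b+-',T(g+a*u+.026*b),T(g+a*u-.026*b))
    print('jar',T(JR), 'tcp',T(st['tool_pos']))
# beaker colour mask: greenish light
hsv=cv2.cvtColor(im,cv2.COLOR_BGR2HSV)[200:250,205:240]
print(hsv[30,5:33].tolist())
"
```

```text
top mouth [647, 184] w+- [602, 210] [691, 159] b+- [645, 183] [649, 186]
top floor [706, 288] w+- [661, 314] [750, 262] b+- [702, 283] [709, 293]
jar [632, 165] tcp [714, 221]
scene mouth [206, 185] w+- [162, 168] [250, 201] b+- [213, 213] [198, 155]
scene floor [147, 278] w+- [103, 260] [192, 295] b+- [157, 304] [138, 249]
jar [232, 239] tcp [210, 252]
[[150, 32, 16], [173, 68, 15], [30, 21, 12], [10, 43, 18], [105, 46, 11], [15, 36, 14], [50, 10, 75], [60, 11, 136], [64, 11, 161], [68, 12, 168], [64, 12, 155], [69, 13, 138], [53, 9, 114], [50, 8, 101], [30, 7, 73], [140, 21, 36], [0, 54, 19], [170, 45, 17], [0, 57, 18], [173, 68, 15], [8, 54, 19], [160, 32, 24], [0, 49, 26], [23, 43, 24], [15, 22, 23], [21, 69, 26], [0, 74, 24], [24, 51, 25]]
```

The projected beaker outline matches the picture (floor edge 661–750, mouth end 691,159), so the pose model holds. The balls are still inside at 75°, so I'll continue to 95°.

send_rows --plan '[[[-0.1,-0.1,-0.05,0.012,0.001,-0.042,1],[-0.1,-0.13,-0.06,0.012,0.001,-0.042,1],[-0.1,-0.13,-0.06,0.012,0.001,-0.042,1],[-0.1,-0.13,-0.06,0.012,0.001,-0.042,1],[-0.1,-0.13,-0.06,0.012,0,-0.042,1],[-0.1,-0.13,-0.06,0.012,0,-0.042,1],[-0.1,-0.13,-0.06,0.012,0,-0.042,1],[-0.1,-0.13,-0.06,0.012,0,-0.042,1]]]'

```text
t: 11.02
tool_pos: [0.5218, 0.1212, 0.1271]
orientation: [-0.093, 0.749, -0.656, -0.026]
ft_force: [-0.2, -0.3, -1.6]
grip_width: 0.0489
gripper_force: 62.2
```

```bash
python3 -c "
from k import *
err(*pour2(95,.036,.02,11.2))
s=status.state(); c=(s['tool_pos'],R.from_quat(s['orientation']).as_matrix())
for i in range(1,9): c=rows(*pour2(95+2.5*i,.036,.02,11.2+.4*i),1,1,c)
"
```

```text
pos err mm (tool axes) [ 0.38   0.402 -0.317] rot [-0.001  0.     0.001] F [-0.241 -0.349 -1.551] j [-0.991  1.083  0.277  1.874  0.724  1.408  0.48 ] w 0.048873630368333566 62.220754681882795 t 11.025
[[-0.06, -0.09, -0.1, 0.011, -0.001, -0.042, 1]]
[[-0.1, -0.13, -0.06, 0.013, -0.001, -0.042, 1]]
[[-0.1, -0.13, -0.07, 0.012, -0.001, -0.043, 1]]
[[-0.11, -0.12, -0.06, 0.012, -0.002, -0.042, 1]]
[[-0.1, -0.13, -0.06, 0.012, -0.002, -0.043, 1]]
[[-0.11, -0.13, -0.07, 0.013, -0.002, -0.042, 1]]
[[-0.1, -0.13, -0.06, 0.012, -0.003, -0.042, 1]]
[[-0.11, -0.13, -0.06, 0.013, -0.002, -0.042, 1]]
```

send_rows --plan '[[[-0.05,-0.05,-0.05,0.006,0,-0.021,1],[-0.05,-0.06,-0.03,0.006,0,-0.021,1],[-0.05,-0.06,-0.03,0.006,0,-0.021,1],[-0.05,-0.06,-0.03,0.006,-0.001,-0.021,1],[-0.05,-0.06,-0.03,0.006,-0.001,-0.021,1],[-0.05,-0.06,-0.03,0.006,-0.001,-0.021,1],[-0.05,-0.06,-0.03,0.006,-0.001,-0.021,1],[-0.05,-0.06,-0.03,0.006,-0.001,-0.021,1]]]'

```text
t: 12.02
tool_pos: [0.5266, 0.1237, 0.131]
orientation: [-0.157, 0.723, -0.669, -0.076]
ft_force: [-0.6, -0.2, -0.4]
grip_width: 0.0488
gripper_force: 62.2
```

```bash
python3 -c "
from k import *
err(*pour2(105,.036,.02,12.8))
t=[]
for n,(x,y) in(('scene',(225,165)),('top',(205,210))):
    s=snap(n); t.append(cv2.resize(s['pixels'][y-40:y+40,x-40:x+40],None,fx=5,fy=5,interpolation=cv2.INTER_CUBIC))
cv2.imwrite('pics/t7.png',np.hstack(t))
s=status.state(); c=(s['tool_pos'],R.from_quat(s['orientation']).as_matrix())
for i in range(1,9): c=rows(*pour2(105+1.25*i,.036,.02,12.8+.3*i),1,1,c)
"
```

```text
pos err mm (tool axes) [ 0.313 -0.002 -0.325] rot [ 0.001  0.    -0.003] F [-0.589 -0.245 -0.353] j [-0.978  1.096  0.247  1.864  0.757  1.459  0.621] w 0.04883903687062905 62.20460151781481 t 12.025
[[-0.02, -0.08, -0.06, 0.005, -0.001, -0.025, 1]]
[[-0.05, -0.06, -0.03, 0.005, -0.002, -0.022, 1]]
[[-0.05, -0.06, -0.03, 0.005, -0.001, -0.022, 1]]
[[-0.06, -0.06, -0.03, 0.005, -0.002, -0.022, 1]]
[[-0.05, -0.06, -0.04, 0.004, -0.002, -0.021, 1]]
[[-0.06, -0.07, -0.03, 0.005, -0.002, -0.022, 1]]
[[-0.05, -0.06, -0.03, 0.005, -0.002, -0.022, 1]]
[[-0.05, -0.06, -0.03, 0.005, -0.002, -0.022, 1]]
```

The wrist load has dropped by about 1.2 N, so the balls are leaving. I'll tilt on to 115° and dwell.

send_rows --plan '[[[-0.03,-0.06,-0.05,0.005,-0.001,-0.023,1],[-0.05,-0.06,-0.03,0.005,-0.002,-0.022,1],[-0.05,-0.06,-0.03,0.005,-0.001,-0.022,1],[-0.05,-0.06,-0.03,0.005,-0.002,-0.022,1],[-0.05,-0.06,-0.03,0.005,-0.002,-0.022,1],[-0.05,-0.06,-0.03,0.005,-0.002,-0.022,1],[-0.05,-0.06,-0.03,0.005,-0.002,-0.022,1],[-0.05,-0.06,-0.03,0.005,-0.002,-0.022,1]]]'

```text
t: 13.12
tool_pos: [0.5316, 0.1267, 0.1341]
orientation: [-0.227, 0.693, -0.672, -0.126]
ft_force: [-0.4, -0.1, -0.5]
grip_width: 0.0487
gripper_force: 62.2
```

send_rows --plan '[[[0,0,0,0,0,0,1],[0,0,0,0,0,0,1],[0,0,0,0,0,0,1],[0,0,0,0,0,0,1],[0,0,0,0,0,0,1],[0,0,0,0,0,0,1],[0,0,0,0,0,0,1]]]'

```text
t: 14.0
tool_pos: [0.5316, 0.1267, 0.134]
orientation: [-0.226, 0.694, -0.672, -0.126]
ft_force: [-0.6, 0.4, -0.9]
grip_width: 0.0489
gripper_force: 62.2
```

```bash
python3 -c "
from k import *
err(*pour2(115,.036,.02,15.2))
t=[]
for n,(x,y) in(('scene',(225,165)),('top',(205,210))):
    s=snap(n); t.append(cv2.resize(s['pixels'][y-40:y+40,x-40:x+40],None,fx=5,fy=5,interpolation=cv2.INTER_CUBIC))
cv2.imwrite('pics/t8.png',np.hstack(t))
s=status.state(); c=(s['tool_pos'],R.from_quat(s['orientation']).as_matrix())
for d,h,b,e in[(108,.046,.022,14),(98,.056,.025,12.5),(88,.066,.03,10.5),(78,.076,.035,8),(68,.086,.04,6),(58,.096,.042,4),(48,.10,.045,2),(38,.105,.05,0)]: c=rows(*pour2(d,h,b,e),1,1,c)
"
```

```text
pos err mm (tool axes) [-0.157 -0.287 -0.177] rot [-0.001 -0.    -0.002] F [-0.56   0.375 -0.872] j [-0.964  1.101  0.213  1.862  0.798  1.497  0.767] w 0.048865760913599086 62.204353786621596 t 14.0
[[0.9, -0.43, 0.15, -0.035, 0.007, 0.117, 1]]
[[0.98, -0.27, 0.27, -0.05, 0.006, 0.169, 1]]
[[1.0, -0.35, 0.32, -0.042, 0.002, 0.173, 1]]
[[0.82, -0.48, 0.29, -0.035, -0.005, 0.177, 1]]
[[0.63, -0.52, 0.23, -0.043, -0.01, 0.172, 1]]
[[0.18, -0.44, 0.05, -0.046, -0.016, 0.171, 1]]
[[0.35, 0.06, 0.21, -0.048, -0.021, 0.17, 1]]
[[0.34, -0.13, 0.19, -0.053, -0.026, 0.168, 1]]
```

View pics/t8.png

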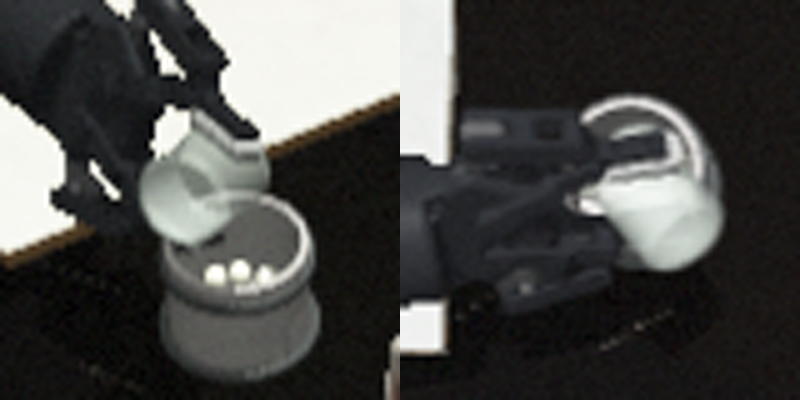

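The scene tile shows balls inside the jar at (215–265, 272), and the beaker is clear and empty. I'll raise it and bring it back upright.

send_rows --plan '[[[0.9,-0.43,0.15,-0.035,0.007,0.117,1],[0.98,-0.27,0.27,-0.05,0.006,0.169,1],[1.0,-0.35,0.32,-0.042,0.002,0.173,1],[0.82,-0.48,0.29,-0.035,-0.005,0.177,1],[0.63,-0.52,0.23,-0.043,-0.01,0.172,1],[0.18,-0.44,0.05,-0.046,-0.016,0.171,1],[0.35,0,0.21,-0.048,-0.021,0.17,1],[0.34,-0.13,0.19,-0.053,-0.026,0.168,1]]]'

```text
t: 15.1
tool_pos: [0.4867, 0.1011, 0.161]
orientation: [0.249, 0.778, -0.49, 0.304]
ft_force: [1.0, 0.7, -1.4]
grip_width: 0.0489
gripper_force: 62.2
```

```bash
python3 -c "
from k import *
err(*pour2(38,.105,.05,0))
s=status.state(); c=(s['tool_pos'],R.from_quat(s['orientation']).as_matrix())
T=np.array([.4247,.3351,.152])
for d,h,b in[(28,.11,.055),(18,.115,.058),(8,.12,.06),(0,.12,.06)]: c=rows(*pour2(d,h,b,0),1,1,c)
print(); rows(T,MG,8,1,c)
"
```

```text
pos err mm (tool axes) [0.325 0.575 0.051] rot [ 0.003 -0.    -0.006] F [ 1.038  0.71  -1.435] j [-1.198  0.947  0.511  2.121  0.723  1.019 -0.448] w 0.048902946754252316 62.20694028915034 t 15.1
[[0.32, -0.02, 0.14, -0.071, 0, 0.152, 1]]
[[0.09, 0.12, 0.04, -0.074, 0, 0.158, 1]]
[[-0.01, 0.29, -0.01, -0.074, 0, 0.159, 1]]
[[0.29, 0.49, 0.14, -0.059, 0, 0.126, 1]]

[[1.24, 0.72, -2.64, 0.0, 0, 0.0, 1], [1.24, 0.73, -2.65, 0.0, 0, 0.0, 1], [1.23, 0.72, -2.64, 0.0, 0, 0.0, 1], [1.24, 0.72, -2.64, 0.0, 0, 0.0, 1], [1.24, 0.73, -2.65, 0.0, 0, 0.0, 1], [1.24, 0.72, -2.64, 0.0, 0, 0.0, 1], [1.23, 0.72, -2.65, 0.0, 0, 0.0, 1], [1.24, 0.73, -2.64, 0.0, 0, 0.0, 1]]
```

send_rows --plan '[[[0.32,0,0.14,-0.071,0,0.152,1],[0.09,0.12,0.04,-0.074,0,0.158,1],[0,0.29,0,-0.074,0,0.159,1],[0.29,0.49,0.14,-0.059,0,0.126,1]]]'

```text
t: 15.6
tool_pos: [0.4912, 0.1041, 0.1522]
orientation: [0.421, 0.731, -0.269, 0.465]
ft_force: [0.1, 0.2, -0.6]
grip_width: 0.0488
gripper_force: 62.2
```

send_rows --plan '[[[0.4,0.3,-1.0,0,0,0,1],[1.0,0.6,-2.1,0,0,0,1],[1.6,0.9,-3.4,0,0,0,1],[2.0,1.2,-4.1,0,0,0,1],[2.0,1.2,-4.1,0,0,0,1],[1.5,0.9,-3.3,0,0,0,1],[1.0,0.5,-2.1,0,0,0,1],[0.4,0.2,-1.0,0,0,0,1]]]'

```text
t: 16.6
tool_pos: [0.4239, 0.3368, 0.1509]
orientation: [0.419, 0.733, -0.271, 0.462]
ft_force: [-0.4, 0.2, 0.0]
grip_width: 0.0489
gripper_force: 62.2
```

```bash
python3 -c "
from k import *
T=np.array([.4247,.3351,.152])
err(T,MG)
s=snap('top'); im=s['pixels']; hsv=cv2.cvtColor(im,cv2.COLOR_BGR2HSV)
# balls in beaker? bright low-sat pixels around beaker floor and in the jar
for n,P,r in(('beaker',BK+[0,0,.14],9),('jar',JR-[0,0,.05],14)):
    x,y=map(int,proj(s,P)); w=hsv[y-r:y+r,x-r:x+r]; print(n,(x,y),((w[...,1]<40)&(w[...,2]>200)).sum(),w[...,2].mean())
t=[cv2.resize(im[y-40:y+40,x-40:x+40],None,fx=5,fy=5,interpolation=cv2.INTER_CUBIC) for x,y in((140,250),(211,206))]
cv2.imwrite('pics/t9.png',np.hstack(t))
rows(np.array([.4247,.3351,.045]),MG,8,1)
"
```

```text
pos err mm (tool axes) [-1.778 -0.18   1.199] rot [-0.002 -0.003  0.01 ] F [-0.357  0.178  0.014] j [-1.558  0.957  0.55   1.931  0.524  1.098 -0.952] w 0.04889198981091935 62.245772868818676 t 16.6
beaker (131, 257) 158 187.23765432098764
jar (213, 206) 341 161.71811224489795
[[1.19, 0.01, 0.59, 0, 0, 0.001, 1], [1.18, 0.0, 0.59, 0, -0.001, 0.001, 1], [1.19, 0.01, 0.58, -0.001, 0, 0.002, 1], [1.18, 0, 0.59, 0.0, 0, 0.001, 1], [1.19, 0, 0.59, 0.0, -0.001, 0.001, 1], [1.18, 0, 0.58, 0, 0, 0.001, 1], [1.19, 0, 0.59, 0, 0, 0.001, 1], [1.19, -0.01, 0.58, 0, -0.001, 0.001, 1]]
```

View pics/t9.png

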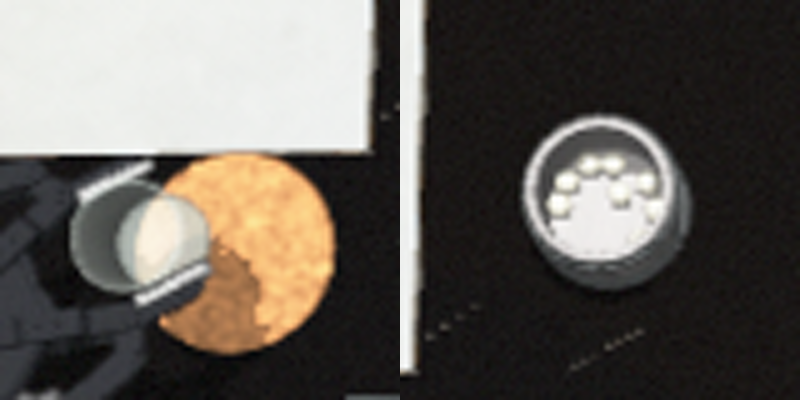

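The beaker is empty in the left tile, and the balls lie in the jar in the right tile, around (555–655, 165–240). Next I'll lower it to just above the mat.

send_rows --plan '[[[0.5,0,0.3,0,0,0.003,1],[1.2,0,0.6,0,-0.001,0.003,1],[1.7,0,0.8,0,-0.001,0.002,1],[2.0,0,0.9,0,0,0.001,1],[2.0,0,0.9,0,0,0.001,1],[1.5,0,0.7,0,0,0,1],[0.8,0,0.4,0,0,0,1],[0.3,0,0.2,0,0,0,1]]]'

```text
t: 17.65
tool_pos: [0.4256, 0.3335, 0.0397]
orientation: [0.423, 0.729, -0.269, 0.466]
ft_force: [-0.4, 0.4, -0.1]
grip_width: 0.0487
gripper_force: 62.2
```

```bash
python3 -c "
from k import *
err(np.array([.4247,.3351,.0327]),MG); print(status.state()['tool_pos'])"
```

```text
pos err mm (tool axes) [7.178 0.004 1.261] rot [-0.002  0.002 -0.003] F [-0.442  0.415 -0.126] j [-1.534  1.133  0.509  1.913  0.494  0.977 -1.052] w 0.048683244964303964 62.232929029043476 t 17.65
[0.426 0.333 0.04 ]
```

send_rows --plan '[[[0.1,0,0,0,0,0,1],[0.1,0,0,0,0,0,1],[0.1,0,0,0,0,0,1],[0.1,0,0,0,0,0,1],[0.1,0,0,0,0,0,1],[0.05,0,0,0,0,0,1],[0,0,0,0,0,0,1]]]'

```text
t: 18.52
tool_pos: [0.4244, 0.3356, 0.0351]
orientation: [0.423, 0.729, -0.269, 0.466]
ft_force: [0.6, -0.2, -1.2]
grip_width: 0.0486
gripper_force: 62.2
```

send_rows --plan '[[[0.05,0,0,0,0,0,1],[0.05,0,0,0,0,0,1],[0,0,0,0,0,0,1]]]'

```text
t: 18.9
tool_pos: [0.4242, 0.336, 0.0342]
orientation: [0.423, 0.729, -0.269, 0.466]
ft_force: [-0.1, -0.1, -0.7]
grip_width: 0.0486
gripper_force: 62.2
```

send_rows --plan '[[[0.04,0,0.02,0,0,0,1],[0.04,0,0.02,0,0,0,1],[0,0,0,0,0,0,1]]]'

```text
t: 19.27
tool_pos: [0.4242, 0.336, 0.0333]
orientation: [0.423, 0.729, -0.269, 0.466]
ft_force: [0.6, 0.6, 0.0]
grip_width: 0.0487
gripper_force: 62.2
```

send_rows --plan '[[[0.04,0,0.02,0,0,0,1],[0,0,0,0,0,0,1]]]'

```text
t: 19.52
tool_pos: [0.4242, 0.3359, 0.0329]
orientation: [0.423, 0.729, -0.269, 0.466]
ft_force: [0.8, 0.6, 0.6]
grip_width: 0.0489
gripper_force: 62.2
```

send_rows --plan '[[[0.03,0,0.01,0,0,0,1],[0,0,0,0,0,0,1]]]'

```text
t: 19.77
tool_pos: [0.4243, 0.3359, 0.0329]
orientation: [0.423, 0.729, -0.269, 0.466]
ft_force: [-0.3, 1.5, 3.2]
grip_width: 0.0485
gripper_force: 62.3
```

send_rows --plan '[[[0,0,0,0,0,0,0.3],[0,0,0,0,0,0,0.2],[0,0,0,0,0,0,0.1],[0,0,0,0,0,0,0],[0,0,0,0,0,0,0],[0,0,0,0,0,0,0],[0,0,0,0,0,0,0]]]'

```text
t: 20.65
tool_pos: [0.4242, 0.336, 0.0326]
orientation: [0.423, 0.729, -0.269, 0.466]
ft_force: [-0.7, -0.5, 0.6]
grip_width: 0.0857
gripper_force: 0.0
```

The beaker touched down at about 3 N and is released. I'll back out along the tool axis.

send_rows --plan '[[[0,0,-1.0,0,0,0,0],[0,0,-1.5,0,0,0,0],[0,0,-2.0,0,0,0,0],[0,0,-2.5,0,0,0,0],[0,0,-2.5,0,0,0,0],[0,0,-2.5,0,0,0,0],[0,0,-1.5,0,0,0,0],[0,0,0,0,0,0,0]]]'

```text
t: 21.65
tool_pos: [0.3626, 0.4434, 0.0896]
orientation: [0.423, 0.73, -0.268, 0.466]
ft_force: [-0.0, -0.1, -1.3]
grip_width: 0.0854
gripper_force: 0.0
```

```bash
python3 -c "
from k import *
st=status.state(); print(st['tool_pos'],st['ft_force'],st['t'])
t=[]
for n,(x,y),j in(('scene',(157,160),(232,180)),('top',(147,260),(211,206))):
    s=snap(n)
    for x,y in((x,y),j): t.append(cv2.resize(s['pixels'][y-30:y+30,x-30:x+30],None,fx=5,fy=5,interpolation=cv2.INTER_CUBIC))
cv2.imwrite('pics/t10.png',np.vstack([np.hstack(t[:2]),np.hstack(t[2:])]))"
```

```text
[0.363 0.443 0.09 ] [-0.047 -0.069 -1.292] 21.65
```

View pics/t10.png

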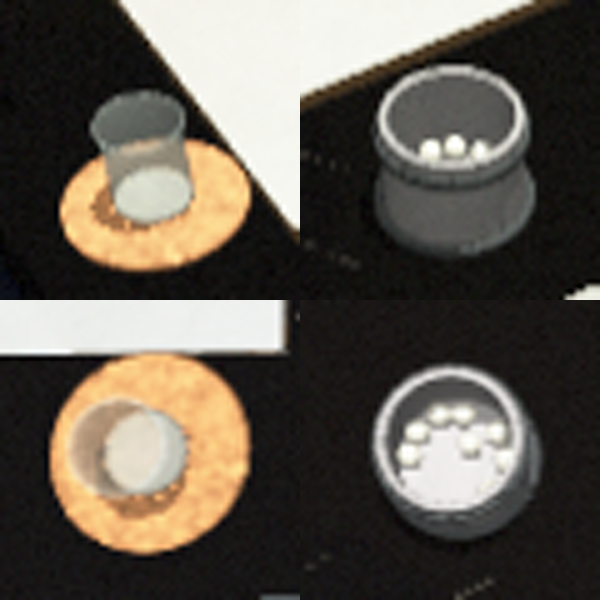

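The beaker stands upright in the middle of the mat (tile 145,450), empty. The jar hasn't moved, and the balls lie still on its floor. I'll hand it in.

```bash
python3 -c "
from h import *
print(workorder.sign_off())"
```

```text
the job is handed in; nothing more can be done
None
```

I handed the job in at about 22 s, with the balls poured into the jar and the empty beaker standing upright on the mat, released; no verdict came back, I could clearly make out seven balls in the last picture (the eighth is probably hidden by the jar wall), and I viewed 11 pictures, one over the limit of 10.

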